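# Kit the rebuild tray to its drawn layout

### The arm

A 6-joint arm with a two-finger parallel gripper is mounted at the origin on the work surface. World frame = base frame: x ahead of the robot, y to its left, z up, the work surface at z = 0. Lengths are in mm, angles in rad, forces in N, time in s.
With the tool pointing down it reaches from about 300 to 775 mm from the base axis. Payload 14.6 kg.
Tool frame: the origin (TCP) lies between the finger pads; the fingertips stand 19 mm ahead of it and the grasp point (between the pads) is the TCP; z points along the fingers, y is the line along which they close (so a half turn about z gives the same grasp; the last joint's range is limited). The gripper opens to 94 mm and grips with 3 to 60 N. Pads are 16 mm wide; open, the fingers measure 119 mm over their backs; the gripper's body (75 mm by 177 mm) begins 78 mm behind the grasp point.
Start: joints at [-1.179, 0.3, 1.521, -0, 1.321, -0.067], TCP at [243.572, -493.115, 224.446] pointing down, gripper open.
Joint ranges: [-3.03, 3.03], [-0.79, 2.21], [0.23, 2.52], [-1.04, 4.18], [0, 3.07], [-2.55, 2.55]. Speed limits (rad/s): [2.22, 2.22, 2.57, 3.14, 3.14, 3.14].

### API

Orientations are given as [roll, pitch, yaw] about the fixed x, y, z axes, in that order (R = Rz(yaw) Ry(pitch) Rx(roll)).
In Python, from cell import monitor, imaging, job, find_in, trace gives the robot as it stands. The module is installed in compiled form; this text tells all that it offers.
- The arm moves only by the tool arm_command, never from a script. Its argument "steps" is a list of rows, each a list of 5 numbers: the opening, from 0 (shut) to 1 (fully open), then the shift along the tool's x, y, z in mm, then the turn about the tool's z in degrees. In form: [[gripper, dx, dy, dz, turn], ...]. A call has 1 to 20 rows; each row is the pose to reach, as a shift and turn from the pose commanded when the call began, along the tool's axes at that moment; what a row does not reach only later rows make up. A row lasts 1/8 s, in which the tool goes at most 62.5 mm and 10.7 degrees, less where a joint would pass 70% of its speed; a pose out of reach is approached as far as the arm can. A call with a gripper value outside its range is refused whole. The fingers move at their own pace and stop on an object; "force" is the grip in N (left out, the last holds). Time passes only in rows, so rows that repeat a pose let the fingers close. It gives the time, the measured TCP pose, the force, the opening and the grip force at its end, in the units of the state.
- monitor.read_state(): the state, without advancing time (a new reading comes with each control period).
- imaging.camera(name): name is "scene" or "top" or "wrist"; returns a dict with "img" (384x512x3 uint8, red, green, blue), "mtx" (3x3 intrinsics, pixels), "view" (4x4, takes a point from world to camera coordinates). Camera axes: x right, y down, z forward; pixel columns grow to the right and rows downward; lengths in mm; the calibration is good to about 2 mm. The wrist camera is an equidistant fisheye: a pixel r from the principal point sees the ray r / f radians off the axis. A picture is of the moment at which its call begins. There is no depth.
- job.sign_off(): hands the job in; it is judged then, once.
Trained networks look in a picture, given as the dict that the camera call returned (one of the last four; its "shot" number tells which), for a name from the list of things; names that differ only in an ending like _2 or _b are one class to them, and where a whole thing is asked for, a point or a joint stands for the part that bears it (a point fixed in the world has none). Each returns a list of dicts, best first, with "p" (0 to 1); they miss things now and then, are a little off and sometimes report something else, mostly with a low value. They report only what shows in the picture. A call takes as long as a camera call. They do not tell look-alikes from the thing itself.
- find_in(picture, target): "rect" ([centre column, centre row, width, height] in pixels, round what is visible of it).
- trace(picture, target): "region" (384x512 bool, what is visible of it) and "rect" ([centre column, centre row, width, height] in pixels, round what is visible of it).
The state is a dict: "clock": time; "joints": joint angles; "qd": joint speeds; "effort": joint torques, N m; "eef_pos": TCP position; "eef_rot": TCP orientation; "wrist_force": force on the tool from outside, world axes, zero at the start; "moment": the same for the moment, N m; "finger_gap": finger opening in mm; "finger_force": force on a finger pad.
Only numpy, scipy, OpenCV 4.12 (cv2) and the standard library are available. Lean on these libraries where they do the work, as an engineer would, in place of code of your own. Each camera call takes 0.05 s, during which the arm holds its last target. There are 200 camera calls.

### The job

Kit the red tray for the machine rebuild: lay the green clamp arm, the steel collar, the black bolt and the teal angle bracket each flat inside its own outline drawn on the tray floor, turned the same way as the drawing. Someone left the collar on the bolt's outline, so move it to its own. Set the parts down gently rather than dropping them, and leave the wrench and the grease tin where they are.

Things in the scene. Friction and masses are not known exactly. Their poses are not given: they have to be found in the camera images.
- tray: fixed shallow red tray, outer 280 (x) x 330 (y) x 30 mm high, walls 5 mm, floor surface 6 mm above the bench and covered by a white sheet on which four outlines are drawn in a 2 x 2 pattern about 124 x 156 mm apart; which outline is where differs each time. It stands to the left or right of the robot's middle, the mat on the other side. Origin: centre of its underside
- clamp: loose green-painted steel clamp arm, about 0.4 kg, 119 mm long: a bar 80 (x) x 26 (y) x 20 mm high centred on the origin, a round boss 36 mm across and 28 mm high centred at x = -40 mm with a dark bore on top, a narrow rounded toe 18 mm wide reaching to x = +61 mm. Origin: underside, middle of the bar; z up. Starts on the mat
- clamp_boss (a point): centre of the top of the clamp arm's boss, at (-40, 0, 28) mm in the clamp arm's frame
- collar: loose bright steel collar lying flat, 48 mm outer diameter, 24 mm bore, 22 mm high, about 0.23 kg. Origin: centre of its underside. Starts in the tray, wrongly, on top of the bolt's outline; its turn about the vertical does not matter
- bolt: loose black hex bolt with its nut, lying flat, about 0.2 kg, 110 mm long from x = -55 to +55 mm: hex head 24 mm across flats and 16 mm thick at the -x end, shank 16 mm diameter, hex nut 24 mm across flats from x = 22 to 35 mm, bare thread end beyond. The bare shank from x = -39 to +22 mm is the place to grip, its axis 12 mm up. Origin: underside, under the shank axis, level with the lower flats; z up. Starts on the mat
- bolt_head (a point): end face of the bolt's head, on its axis, at (-55, 0, 12) mm in the bolt's frame
- bracket: loose teal angle bracket, about 0.28 kg: base plate 60 (x) x 45 (y) x 8 mm thick, and an upright flange 60 mm long (x), 8 mm thick, rising to 42 mm, along the +y edge (its middle plane at y = +18.5 mm). Origin: underside, centre of the base plate; z up. Starts on the mat
- bracket_flange (a point): middle of the top edge of the bracket's flange, at (0, 18.5, 42) mm in the bracket's frame
- mark_clamp: drawn outline of the clamp arm: long shape with a large round end (circle inside it) at -x, 40 mm from the origin, and a narrow toe at +x. It is drawn the size of the part's footprint plus a 2.5 mm dark line, lies in the plane of the tray floor and cannot be touched; x, y frame equals the part's own frame when the part is correctly placed; z up.
- mark_collar: drawn outline of the collar: two concentric circles, 48 and 24 mm. Origin at its centre. It is drawn the size of the part's footprint plus a 2.5 mm dark line, lies in the plane of the tray floor and cannot be touched; x, y frame equals the part's own frame when the part is correctly placed; z up.
- mark_bolt: drawn outline of the bolt: shaft with a wide head at the -x end and a wide nut nearer the +x end, thread stub beyond. It is drawn the size of the part's footprint plus a 2.5 mm dark line, lies in the plane of the tray floor and cannot be touched; x, y frame equals the part's own frame when the part is correctly placed; z up.
- mark_bracket: drawn outline of the bracket: rectangle 60 x 45 mm with a solid dark 8 mm band along its +y long edge, where the upright flange belongs. Origin at the rectangle's centre. It is drawn the size of the part's footprint plus a 2.5 mm dark line, lies in the plane of the tray floor and cannot be touched; x, y frame equals the part's own frame when the part is correctly placed; z up.
- mat: fixed dark grey rubber mat, 360 (x) x 350 (y) x 3 mm, on which the clamp arm, bolt, bracket, wrench and grease tin lie. Origin: centre of its underside
- wrench: bystander: loose steel open-ended wrench 180 mm long lying across the mat's far edge. Origin: its underside
- tin: bystander: yellow grease tin, 72 mm diameter, 45 mm high, standing at a far corner of the mat. Origin: centre of its underside
There are look-alikes about, which are no part of the job. Several things look just like the bracket: the one meant starts farthest to the robot's right.

How it is judged (in metres and radians):
At the end, for the whole second after the job is handed in: Each of the four parts lies flat on the tray floor (height within 5 mm, tilt under 0.1 rad), at rest (under 0.02 m/s), its origin within 10 mm of its outline's origin; arm, bolt and bracket are turned within 0.2 rad of their outlines, with the boss, head and flange at the drawn end or side (horizontal distance between clamp and mark_clamp below 0.01 m and z of clamp in the frame of mark_clamp between -0.005 and 0.005 m and angle between each of clamp, collar, bolt, bracket's own z axis and vertical below 0.1 rad and linear speed of each of clamp, collar, bolt, bracket below 0.02 m/s and angle between the x axis of clamp and the x axis of mark_clamp, either way round below 0.2 rad and x of clamp_boss in the frame of mark_clamp below 0 m and horizontal distance between collar and mark_collar below 0.01 m and z of collar in the frame of mark_collar between -0.005 and 0.005 m and horizontal distance between bolt and mark_bolt below 0.01 m and z of bolt in the frame of mark_bolt between -0.005 and 0.005 m and angle between the x axis of bolt and the x axis of mark_bolt, either way round below 0.2 rad and x of bolt_head in the frame of mark_bolt below 0 m and horizontal distance between bracket and mark_bracket below 0.01 m and z of bracket in the frame of mark_bracket between -0.005 and 0.005 m and angle between the x axis of bracket and the x axis of mark_bracket, either way round below 0.2 rad and y of bracket_flange in the frame of mark_bracket above 0 m); the robot touches nothing.
It fails at once if a part falls or flies free of the fingers faster than 0.7 m/s (a drop of more than about 25 mm) ((linear speed of clamp above 0.7 m/s and contact force between the fingers and clamp below 0.01 N) or (linear speed of collar above 0.7 m/s and contact force between the fingers and collar below 0.01 N) or (linear speed of bolt above 0.7 m/s and contact force between the fingers and bolt below 0.01 N) or (linear speed of bracket above 0.7 m/s and contact force between the fingers and bracket below 0.01 N)).
It fails at once if the wrench is moved by more than 30 mm (distance of wrench from where it was at the start of the episode above 0.03 m).
It fails at once if the grease tin is moved by more than 30 mm (distance of tin from where it was at the start of the episode above 0.03 m).
It also fails if it takes over 69 s, if anything falls off the work surface, if the arm or the gripper's body presses on something with over 40 N, if the wrist force passes 120 N, or if a joint passes its speed limit or range.

## Working session

There is one attempt and no reset: what is moved stays moved. The work goes in short steps, Python scripts to look and compute and a tool call to move; the robot and the scene stay as the last step left them, time stands still between calls to the robot, and variables do not carry over. Pictures are saved under pics/ and viewed, at most 10 in all, crops included, and the job is handed in when it is done.

Besides the shell and the picture viewer there is one more tool, called after "Request:" as name(argument=value, ...), one argument or row to a line, values as JSON. arm_command: Moves the arm, as the interface text tells. Its arguments: {"type":"object","properties":{"steps":{"type":"array","items":{"type":"array","items":{"type":"number"}}},"force":{"type":"number"}},"required":["steps"]}

```bash
mkdir -p pics && python3 - <<'E'
from cell import monitor, imaging, find_in, trace
import cv2, numpy as np
s=monitor.read_state(); print(s['clock'],s['eef_pos'],s['eef_rot'],s['finger_gap'])
for n in ['top','scene']:
    p=imaging.camera(n); cv2.imwrite(f'pics/{n}0.png',cv2.resize(p['img'][:,:,::-1],(768,576),interpolation=cv2.INTER_CUBIC))
    print(n,p['mtx'].round(1).tolist(),p['view'].round(3).tolist())
    for t in ['clamp','collar','bolt','bracket','mark_clamp','mark_collar','mark_bolt','mark_bracket','wrench','tin']:
        print(t,[(round(d['p'],2),np.round(d['rect']).astype(int).tolist()) for d in find_in(p,t)[:4]])
E
```

```text
0.0 [ 243.49579373 -492.91229045  223.90403119] [-3.14050674e+00 -8.67359880e-05  4.58816509e-01] 94.17573700095352
top [[357.1, 0.0, 256.7], [0.0, 357.1, 185.0], [0.0, 0.0, 1.0]] [[0.005, -1.0, 0.008, 44.967], [-0.998, -0.005, -0.063, 511.022], [0.063, -0.007, -0.998, 1009.538], [0.0, 0.0, 0.0, 1.0]]
clamp [(0.96, [174, 199, 42, 23])]
collar [(0.76, [315, 132, 18, 16]), (0.6, [238, 191, 38, 22])]
bolt [(0.64, [239, 192, 40, 25])]
bracket [(0.91, [200, 146, 23, 17]), (0.86, [109, 184, 29, 22]), (0.63, [107, 116, 24, 24]), (0.6, [165, 266, 29, 25])]
mark_clamp [(0.7, [369, 142, 44, 16])]
mark_collar [(0.48, [314, 179, 18, 20])]
mark_bolt [(0.79, [315, 136, 41, 13]), (0.73, [208, 170, 131, 131])]
mark_bracket [(0.71, [366, 185, 23, 20])]
wrench [(0.56, [220, 114, 64, 12]), (0.32, [199, 145, 23, 22])]
tin [(0.62, [160, 124, 25, 22])]
scene [[410.6, 0.0, 256.2], [0.0, 410.6, 201.2], [0.0, 0.0, 1.0]] [[0.198, 0.98, -0.009, -168.401], [0.731, -0.153, -0.665, -319.016], [-0.653, 0.125, -0.747, 1707.346], [0.0, 0.0, 0.0, 1.0]]
clamp [(0.89, [317, 193, 37, 18])]
collar [(0.7, [210, 259, 19, 19])]
bolt [(0.64, [266, 208, 33, 15])]
bracket [(0.83, [309, 230, 22, 17]), (0.63, [398, 236, 22, 22]), (0.57, [373, 196, 26, 16]), (0.45, [308, 156, 21, 20])]
mark_clamp [(0.81, [154, 263, 45, 10])]
mark_collar [(0.59, [204, 226, 18, 7])]
mark_bolt [(0.62, [204, 259, 39, 9])]
mark_bracket [(0.69, [158, 229, 18, 10])]
wrench [(0.84, [302, 259, 62, 22])]
tin [(0.73, [353, 238, 26, 25]), (0.53, [154, 264, 39, 8])]
```

View pics/top0.png

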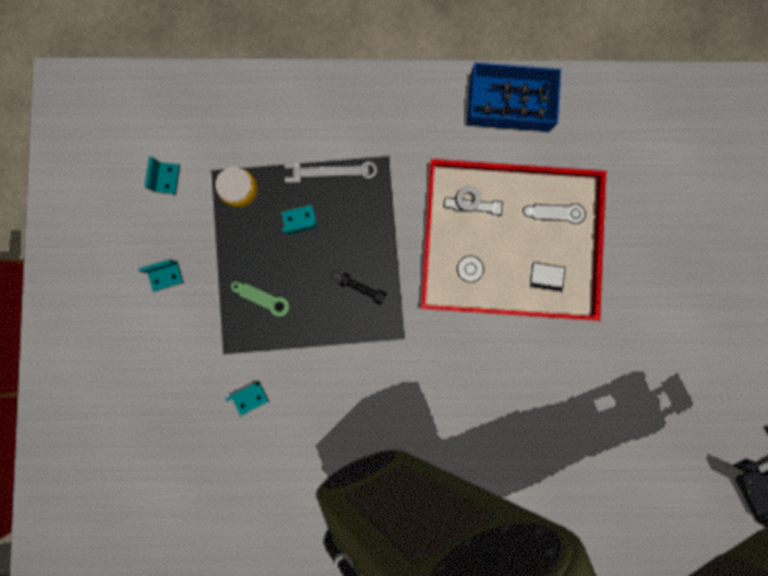

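View pics/scene0.png

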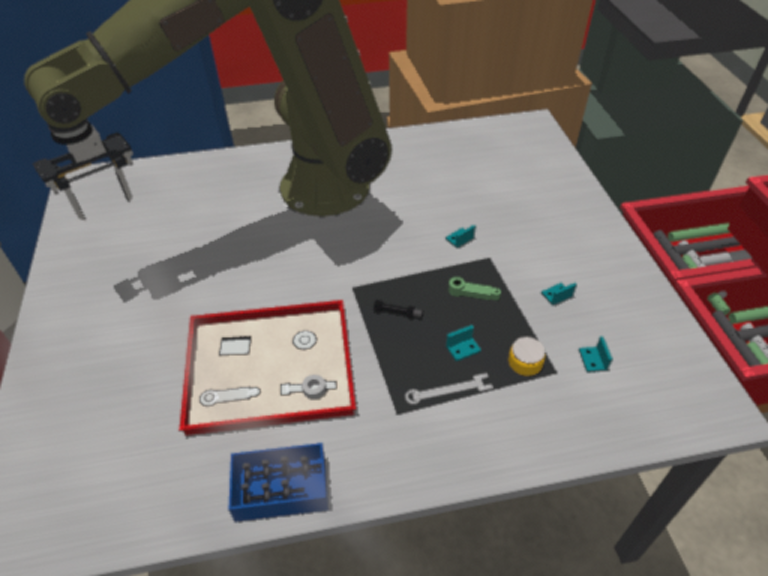

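The top view shows the mat on the robot's left, with the clamp at (260,298), the bolt at (358,287) and the right-most bracket at (298,218). The tray is on the right. In it the bolt outline lies at (472,205) under the collar, with the clamp outline at (555,213), the collar outline at (470,268) and the bracket outline at (547,275). The scene view agrees. The other three teal brackets are off the mat, so they are the look-alikes.

```bash
cat > h.py <<'E'
from cell import monitor, imaging, find_in, trace
import cv2, numpy as np
from scipy.spatial.transform import Rotation as Ro
def ray(p,uv,fish):
    K=p['mtx']; uv=np.atleast_2d(uv).astype(float)
    a=(uv-K[:2,2])/[K[0,0],K[1,1]]
    if fish:
        r=np.linalg.norm(a,axis=1)+1e-9
        d=np.c_[a*(np.sin(r)/r)[:,None],np.cos(r)]
    else: d=np.c_[a,np.ones(len(a))]
    R=p['view'][:3,:3]; return -R.T@p['view'][:3,3], d@R
def w(p,uv,z,fish=False):
    o,d=ray(p,uv,fish); return (o+d*((z-o[2])/d[:,2])[:,None])[:,:2]
def proj(p,P,fish=False):
    c=np.atleast_2d(P)@p['view'][:3,:3].T+p['view'][:3,3]
    if fish:
        r=np.linalg.norm(c[:,:2],axis=1); a=c[:,:2]*(np.arctan2(r,c[:,2])/r)[:,None]
    else: a=c[:,:2]/c[:,2:]
    return a*[p['mtx'][0,0],p['mtx'][1,1]]+p['mtx'][:2,2]
def go(x,y,z,yaw=None):
    """shift and turn [dx,dy,dz,turn deg] to reach; yaw = world direction (deg) of tool x, modulo 180"""
    s=monitor.read_state(); R=Ro.from_euler('xyz',s['eef_rot']).as_matrix()
    d=R.T@(np.array([x,y,z])-s['eef_pos']); cur=np.degrees(np.arctan2(R[1,0],R[0,0]))
    t=0 if yaw is None else -((yaw-cur+90)%180-90)
    print('go',d.round(1),'turn',round(t,1),'j6',round(np.degrees(s['joints'][5])),'yaw',round(cur,1))
def rect_frame(p,xy0,size,z,res=0.5,fish=True):
    """rectified overhead view of a world patch: rows down = -x, columns right = -y"""
    n=int(size/res); X=xy0[0]+size/2-np.arange(n)*res; Y=xy0[1]+size/2-np.arange(n)*res
    g=np.stack(np.meshgrid(X,Y,indexing='ij'),-1).reshape(-1,2)
    m=proj(p,np.c_[g,np.full(len(g),z)],fish).astype(np.float32).reshape(n,n,2)
    return cv2.remap(p['img'],m,None,cv2.INTER_CUBIC)
E
python3 - <<'E'
from h import *
p=imaging.camera('top')
for n,uv,z in [('collar',(315,132),28),('clamp',(174,199),15),('bolt',(239,192),15),('bracket',(200,146),10),('mclamp',(369,142),6),('mcollar',(314,179),6),('mbolt',(315,136),6),('mbr',(366,185),6),('tin',(160,124),20)]: print(n,w(p,uv,z).round())
go(530,-230,260); print(monitor.read_state()['joints'].round(2))
q=imaging.camera('wrist'); print(q['mtx'].round(1).tolist(),q['view'].round(3).tolist())
print(monitor.read_state()['eef_pos'])
E
```

```text
collar [[ 663. -119.]]
clamp [[469. 284.]]
bolt [[490.  98.]]
bracket [[624. 212.]]
mclamp [[ 639. -281.]]
mcollar [[ 530. -119.]]
mbolt [[ 656. -123.]]
mbr [[ 513. -270.]]
tin [[685. 327.]]
go [ 373.3 -109.1  -35.6] turn 0 j6 -4 yaw 26.3
[-1.18  0.3   1.52 -0.    1.32 -0.07]
[[297.3, 0.0, 258.1], [0.0, 297.3, 190.4], [0.0, 0.0, 1.0]] [[0.442, -0.897, 0.0, -550.287], [-0.871, -0.43, 0.238, -24.696], [-0.213, -0.105, -0.971, 389.599], [0.0, 0.0, 0.0, 1.0]]
[ 243.57876109 -493.1212487   224.44722481]
```

```bash
python3 - <<'E'
from h import *
go(530,-200,170,0)
E
```

```text
go [ 386.6 -135.9   54.4] turn 26.3 j6 -4 yaw 26.3
```

Request:
arm_command(
  steps=[
    [1, 387, -136, 54, 26.3],
    [1, 387, -136, 54, 26.3],
    [1, 387, -136, 54, 26.3],
    [1, 387, -136, 54, 26.3],
    [1, 387, -136, 54, 26.3],
    [1, 387, -136, 54, 26.3],
    [1, 387, -136, 54, 26.3],
    [1, 387, -136, 54, 26.3],
    [1, 387, -136, 54, 26.3],
  ],
)

```text
clock: 2.33
eef_pos: [530.0, -200.1, 170.4]
eef_rot: [3.142, 0.0, -0.0]
wrist_force: [-0.6, -0.4, -1.1]
finger_gap: 94.1
finger_force: 0.0
```

```bash
python3 - <<'E'
from h import *
q=imaging.camera('wrist'); s=monitor.read_state(); print(s['eef_pos'],s['eef_rot'])
np.savez('tray.npz',**{k:q[k] for k in('img','mtx','view')})
cv2.imwrite('pics/trayrect.png',rect_frame(q,(585,-198),360,6,0.6)[:,:,::-1])
for t in ['collar','mark_clamp','mark_collar','mark_bolt','mark_bracket']:
    for d in trace(q,t)[:2]:
        m=d['region']; v,u=np.nonzero(m); c=w(q,np.c_[u,v],6 if t!='collar' else 28,True)
        (cx,cy),sz,a=cv2.minAreaRect(c.astype(np.float32))
        print(t,round(d['p'],2),len(u),'mean',c.mean(0).round(1),'rect',round(cx,1),round(cy,1),np.round(sz,1),round(a,1))
go(663,-119,100)
E
```

```text
[ 529.84575192 -200.53341614  170.61293241] [ 3.14142767e+00 -4.92174760e-05 -1.03555715e-03]
collar 0.81 1434 mean [ 661.8 -113.2] rect 661.2 -112.8 [51.3 47.7] 35.5
mark_clamp 0.97 2803 mean [ 640.1 -282.7] rect 637.3 -280.9 [ 40.6 122. ] 1.4
mark_clamp 0.53 783 mean [721.7 111.9] rect 725.1 120.8 [112.7  33.5] 87.1
mark_collar 0.8 1541 mean [ 530.3 -116.8] rect 530.3 -116.2 [51.2 50.5] 87.8
mark_collar 0.5 768 mean [721.  113.6] rect 724.0 121.1 [112.3  33.1] 87.8
mark_bolt 0.8 1478 mean [ 651.9 -135.4] rect 652.8 -123.0 [116.3  29.3] 84.8
mark_bracket 0.74 2261 mean [ 515.8 -263.6] rect 514.7 -264.7 [64.7 49.8] 81.3
go [132.9 -81.7  70.7] turn 0 j6 66 yaw -0.1
```

View pics/trayrect.png

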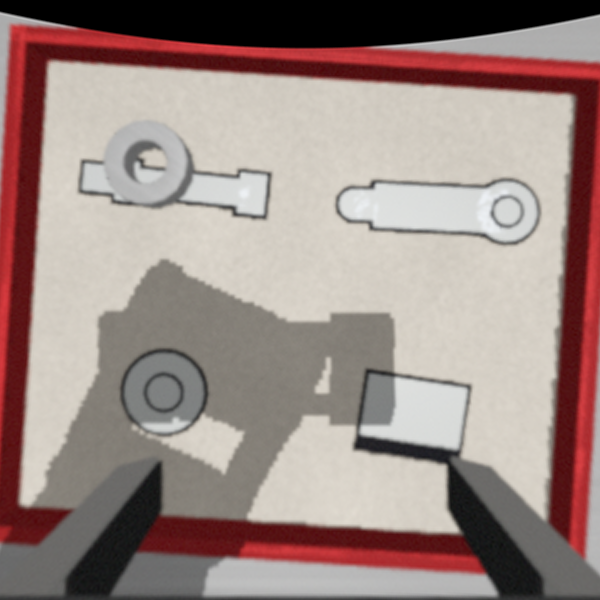

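The rectified tray view (0.6 mm/px) shows the collar at (148,163) on the bolt outline, whose head is to the right. The clamp outline has its boss on the right at (508,211). The collar outline is at (164,393). The bracket outline is at (412,416), with its flange band on the near side. I'll pick up the collar now.

Request:
arm_command(
  steps=[
    [0.8, 131.5, -87, 80, 0],
    [0.8, 131.5, -87, 80, 0],
    [0.8, 131.5, -87, 80, 0],
    [0.8, 131.5, -87, 110, 0],
    [0.8, 131.5, -87, 130, 0],
    [0.8, 131.5, -87, 142.5, 0],
    [0.8, 131.5, -87, 142.5, 0],
    [0.8, 131.5, -87, 142.5, 0],
    [0.3, 131.5, -87, 142.5, 0],
    [0.3, 131.5, -87, 142.5, 0],
    [0.3, 131.5, -87, 142.5, 0],
    [0.3, 131.5, -87, 142.5, 0],
    [0.3, 131.5, -87, 142.5, 0],
  ],
  force=30,
)

```text
clock: 4.25
eef_pos: [662.0, -112.7, 28.2]
eef_rot: [-3.141, -0.0, -0.0]
wrist_force: [-2.0, 2.4, 3.6]
finger_gap: 48.1
finger_force: 30.0
```

Request:
arm_command(
  steps=[
    [0.3, 0, 0, -25, 0],
    [0.3, -20, 1, -30, 0],
    [0.3, -75, 3.5, -30, 0],
    [0.3, -131.3, 3.5, -30, 0],
    [0.3, -131.3, 3.5, -30, 0],
    [0.3, -131.3, 3.5, -15, 0],
    [0.3, -131.3, 3.5, -4, 0],
    [0.3, -131.3, 3.5, 0, 0],
    [0.3, -131.3, 3.5, 0.3, 0],
    [0.3, -131.3, 3.5, 0.3, 0],
    [0.65, -131.3, 3.5, 0, 0],
    [0.65, -131.3, 3.5, 0, 0],
    [0.7, -131.3, 3.5, 0, 0],
    [0.7, -131.3, 3.5, -40, 0],
    [0.7, -131.3, 3.5, -95, 0],
    [0.7, -131.3, 3.5, -142, 0],
    [1, -131.3, 3.5, -142, 0],
  ],
)

```text
clock: 6.38
eef_pos: [532.0, -116.7, 173.4]
eef_rot: [3.14, -0.006, -0.0]
wrist_force: [0.3, -0.5, -0.8]
finger_gap: 72.7
finger_force: 0.0
```

```bash
python3 - <<'E'
from h import *
go(440,190,180,0)
E
```

```text
go [ -92.  -306.7   -7.7] turn -0.0 j6 74 yaw -0.0
```

Request:
arm_command(
  steps=[
    [1, -90, -307, -5, 0],
    [1, -90, -307, -5, 0],
    [1, -90, -307, -5, 0],
    [1, -90, -307, -5, 0],
    [1, -90, -307, -5, 0],
    [1, -90, -307, -5, 0],
    [1, -90, -307, -5, 0],
    [1, -90, -307, -5, 0],
  ],
)

```text
clock: 7.38
eef_pos: [441.0, 189.5, 174.5]
eef_rot: [3.141, 0.001, -0.002]
wrist_force: [-0.2, -1.1, 0.3]
finger_gap: 93.9
finger_force: 0.0
```

```bash
python3 - <<'E'
from h import *
q=imaging.camera('wrist'); s=monitor.read_state(); print(s['eef_pos'],s['eef_rot'])
np.savez('mat.npz',**{k:q[k] for k in('img','mtx','view')})
cv2.imwrite('pics/matrect.png',rect_frame(q,(540,190),360,3,0.6)[:,:,::-1])
for t,z in [('clamp',18),('bolt',15),('bracket',11),('collar',28)]:
    for d in trace(q,t)[:2]:
        m=d['region']; v,u=np.nonzero(m); c=w(q,np.c_[u,v],z,True)
        (cx,cy),sz,a=cv2.minAreaRect(c.astype(np.float32))
        print(t,round(d['p'],2),len(u),'mean',c.mean(0).round(1),'rect',round(cx,1),round(cy,1),np.round(sz,1),round(a,1))
E
```

```text
[441.01131429 189.50792057 174.61199622] [ 3.14129700e+00  4.79282022e-04 -2.10802004e-03]
clamp 0.9 2682 mean [470.  279.3] rect 469.4 287.4 [121.   41.3] 69.1
bolt 0.73 1757 mean [493.7  99.8] rect 493.5 99.0 [117.5  27.9] 64.2
bracket 0.9 1628 mean [518.5 474.2] rect 515.0 485.2 [ 58.4 101.9] 15.3
bracket 0.73 2204 mean [620.9 215. ] rect 622.3 214.8 [48.9 68.1] 14.1
collar 0.94 955 mean [ 531.5 -105.2] rect 531.5 -106.4 [45.9 63. ] 3.9
```

View pics/matrect.png

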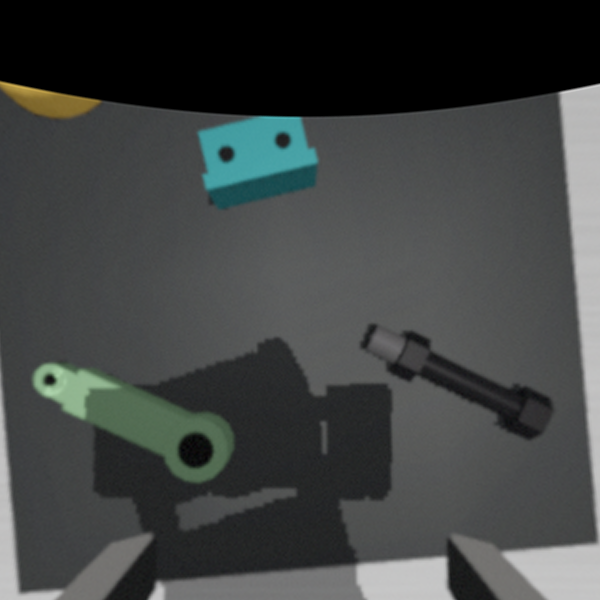

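The rectified mat view shows the bolt with its thread end at (366,334) and its head at (548,416). The clamp has its boss at (197,449) and its toe at (45,379). The bracket is at (258,155), with its flange on the near side. I'll take the bolt next.

Request:
arm_command(
  steps=[
    [0.7, 54, 91, 60, -65],
    [0.7, 54, 91, 90, -65],
    [0.7, 54, 91, 90, -65],
    [0.7, 54, 91, 90, -65],
    [0.7, 54, 91, 90, -65],
    [0.7, 54, 91, 90, -65],
    [0.7, 54, 91, 100, -65],
    [0.7, 54, 91, 120, -65],
    [0.7, 54, 91, 140, -65],
    [0.7, 54, 91, 150.5, -65],
    [0.7, 54, 91, 150.5, -65],
    [0, 54, 91, 150.5, -65],
    [0, 54, 91, 150.5, -65],
    [0, 54, 91, 150.5, -65],
    [0, 54, 91, 150.5, -65],
    [0, 54, 91, 150.5, -65],
    [0, 54, 91, 150.5, -65],
  ],
  force=40,
)

```text
clock: 9.75
eef_pos: [494.5, 99.8, 24.5]
eef_rot: [-3.141, -0.0, 1.134]
wrist_force: [-0.4, 0.1, 0.6]
finger_gap: 15.1
finger_force: 40.0
```

```bash
python3 - <<'E'
from h import *
go(653.2,-122.8,60,85.2);go(653.2,-122.8,27.7,85.2)
E
```

```text
go [-134.6  237.9  -35.5] turn -20.2 j6 32 yaw 65.0
go [-134.6  237.9   -3.2] turn -20.2 j6 32 yaw 65.0
```

Request:
arm_command(
  steps=[
    [0, 0, 0, -25, 0],
    [0, -20, 40, -50, -10],
    [0, -134.5, 238, -50, -20.2],
    [0, -134.5, 238, -50, -20.2],
    [0, -134.5, 238, -50, -20.2],
    [0, -134.5, 238, -50, -20.2],
    [0, -134.5, 238, -50, -20.2],
    [0, -134.5, 238, -50, -20.2],
    [0, -134.5, 238, -25, -20.2],
    [0, -134.5, 238, -11, -20.2],
    [0, -134.5, 238, -5, -20.2],
    [0, -134.5, 238, -3, -20.2],
    [0, -134.5, 238, -3, -20.2],
    [0.2, -134.5, 238, -3, -20.2],
    [0.3, -134.5, 238, -3, -20.2],
    [0.4, -134.5, 238, -3, -20.2],
    [0.4, -134.5, 238, -40, -20.2],
    [0.4, -134.5, 238, -100, -20.2],
    [0.4, -134.5, 238, -150, -20.2],
  ],
)

```text
clock: 12.12
eef_pos: [653.5, -122.8, 176.9]
eef_rot: [3.14, 0.0, 1.487]
wrist_force: [-0.2, -0.3, -0.5]
finger_gap: 37.6
finger_force: 0.0
```

```bash
python3 - <<'E'
from h import *
print(monitor.read_state()['eef_pos'])
# clamp frame from mat picture: boss top (z 31) and toe
q=dict(np.load('mat.npz')); R=lambda c,r:proj(q,[[720-.6*r,370-.6*c,3]],True)
b=w(q,R(197,449),31,True)[0]; t=w(q,R(48,379),23,True)[0]; print('bore',b,'toe hole',t,'yaw',np.degrees(np.arctan2(*(t-b)[::-1])))
u=(t-b)/np.linalg.norm(t-b); print('clamp origin',b+40*u,np.linalg.norm(t-b))
# bracket: base plate corners top face z 11
for c,r,z in [(198,131,11),(301,116,11),(205,176,45),(317,150,45),(220,208,3),(317,184,3)]: print(c,r,z,w(q,R(c,r),z,True)[0].round(1))
go(469,285,170,67)
E
```

```text
[ 653.45323621 -122.83315453  176.90482229]
bore [455.59420107 246.49661798] toe hole [493.63268631 332.0167925 ] yaw 66.02099862194778
clamp origin [471.8502733  283.04439651] 93.59821904688883
198 131 11 [638.2 249.7]
301 116 11 [647.  189.4]
205 176 45 [601.1 239.7]
317 150 45 [614.8 181. ]
220 208 3 [595.2 238. ]
317 184 3 [609.6 179.8]
go [ 390.9 -218.     6.6] turn 18.2 j6 -9 yaw 85.2
```

```bash
python3 - <<'E'
from h import *
q=imaging.camera('wrist')
cv2.imwrite('pics/chk1.png',rect_frame(q,(590,-130),300,6,0.5)[:,:,::-1])
for t,z in [('bolt',18),('collar',28)]:
    for d in trace(q,t)[:1]:
        v,u=np.nonzero(d['region']); c=w(q,np.c_[u,v],z,True)
        (cx,cy),sz,a=cv2.minAreaRect(c.astype(np.float32))
        print(t,round(d['p'],2),len(u),'mean',c.mean(0).round(1),'rect',round(cx,1),round(cy,1),np.round(sz,1),round(a,1))
go(472,283.7,60,66);go(472,283.7,24.5,66)
E
```

```text
bolt 0.7 1748 mean [ 653.9 -124.4] rect 653.8 -124.7 [114.6  27.5] 84.6
collar 0.56 1304 mean [ 536.6 -114.5] rect 536.5 -114.8 [53.  45.9] 18.7
go [ 390.1 -216.4  116.2] turn 19.2 j6 -9 yaw 85.2
go [ 390.1 -216.6  151.7] turn 19.2 j6 -9 yaw 85.2
```

View pics/chk1.png

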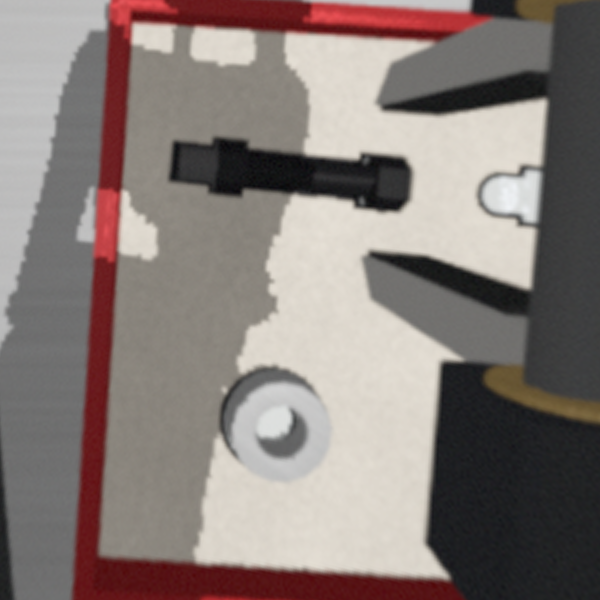

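The bolt lies over its outline with its head on the right, about 1 mm off. The collar top at (282,430) corrects to about (534,-117) for its height, roughly 4 mm from its mark. The clamp arm is next.

Request:
arm_command(
  steps=[
    [0.7, 390, -216.5, 50, 19.2],
    [0.7, 390, -216.5, 80, 19.2],
    [0.7, 390, -216.5, 80, 19.2],
    [0.7, 390, -216.5, 80, 19.2],
    [0.7, 390, -216.5, 80, 19.2],
    [0.7, 390, -216.5, 80, 19.2],
    [0.7, 390, -216.5, 80, 19.2],
    [0.7, 390, -216.5, 80, 19.2],
    [0.7, 390, -216.5, 90, 19.2],
    [0.7, 390, -216.5, 120, 19.2],
    [0.7, 390, -216.5, 140, 19.2],
    [0.7, 390, -216.5, 151.5, 19.2],
    [0.7, 390, -216.5, 151.5, 19.2],
    [0.7, 390, -216.5, 151.5, 19.2],
    [0, 390, -216.5, 151.5, 19.2],
    [0, 390, -216.5, 151.5, 19.2],
    [0, 390, -216.5, 151.5, 19.2],
    [0, 390, -216.5, 151.5, 19.2],
    [0, 390, -216.5, 151.5, 19.2],
  ],
  force=50,
)

```text
clock: 14.65
eef_pos: [470.4, 284.0, 23.0]
eef_rot: [3.141, -0.0, 1.152]
wrist_force: [1.0, 0.2, -0.5]
finger_gap: 25.5
finger_force: 50.0
```

```bash
python3 - <<'E'
from h import *
go(640,-282,27.7,87.8)
E
```

```text
go [-448.   385.2   -4.7] turn -21.8 j6 51 yaw 66.0
```

Request:
arm_command(
  steps=[
    [0, 0, 0, -30, 0],
    [0, -40, 35, -60, 0],
    [0, -448, 385.2, -60, -21.8],
    [0, -448, 385.2, -60, -21.8],
    [0, -448, 385.2, -60, -21.8],
    [0, -448, 385.2, -60, -21.8],
    [0, -448, 385.2, -60, -21.8],
    [0, -448, 385.2, -60, -21.8],
    [0, -448, 385.2, -60, -21.8],
    [0, -448, 385.2, -60, -21.8],
    [0, -448, 385.2, -60, -21.8],
    [0, -448, 385.2, -60, -21.8],
    [0, -448, 385.2, -60, -21.8],
    [0, -448, 385.2, -60, -21.8],
    [0, -448, 385.2, -60, -21.8],
  ],
)

```text
clock: 16.52
eef_pos: [640.1, -281.1, 83.2]
eef_rot: [3.141, 0.0, 1.533]
wrist_force: [-0.3, 0.3, -3.9]
finger_gap: 25.9
finger_force: 50.0
```

```bash
python3 - <<'E'
from h import *
s=monitor.read_state();print(s['eef_pos'],s['finger_force'])
go(640,-282,26.3,87.8)
E
```

```text
[ 640.0836578  -281.06094824   83.2140089 ] 49.997854828834534
go [-0.9 -0.1 56.9] turn 0.1 j6 -25 yaw 87.9
```

Request:
arm_command(
  steps=[
    [0, -0.5, 0, 30, 0],
    [0, -0.5, 0, 46, 0],
    [0, -0.5, 0, 54, 0],
    [0, -0.5, 0, 57, 0],
    [0, -0.5, 0, 57, 0],
    [0.35, -0.5, 0, 57, 0],
    [0.45, -0.5, 0, 57, 0],
    [0.5, -0.5, 0, 57, 0],
    [0.5, -0.5, 0, 15, 0],
    [0.5, -0.5, 0, -40, 0],
    [0.5, -0.5, 0, -90, 0],
    [0.5, -0.5, 0, -90, 0],
  ],
)

```text
clock: 18.02
eef_pos: [641.3, -283.2, 178.1]
eef_rot: [3.134, 0.003, 1.532]
wrist_force: [0.3, -0.1, -0.2]
finger_gap: 47.0
finger_force: 0.0
```

```bash
python3 - <<'E'
from h import *
q=imaging.camera('wrist')
cv2.imwrite('pics/chk2.png',rect_frame(q,(590,-190),360,6,0.6)[:,:,::-1])
for t,z in [('clamp',24),('collar',28)]:
    for d in trace(q,t)[:1]:
        v,u=np.nonzero(d['region']); c=w(q,np.c_[u,v],z,True)
        (cx,cy),sz,a=cv2.minAreaRect(c.astype(np.float32))
        print(t,round(d['p'],2),len(u),'mean',c.mean(0).round(1),'rect',round(cx,1),round(cy,1),np.round(sz,1),round(a,1))
o=-q['view'][:3,:3].T@q['view'][:3,3]; print('cam',o.round())
go(540,213,170,75)
E
```

```text
clamp 0.74 2479 mean [ 640.6 -285.8] rect 640.5 -283.2 [123.   33.6] 88.6
collar 0.74 1332 mean [ 536.3 -119.6] rect 536.2 -119.6 [47.1 53.2] 49.4
cam [ 642. -214.  338.]
go [ 491.1 -118.6    2.2] turn 12.8 j6 -25 yaw 87.8
```

View pics/chk2.png

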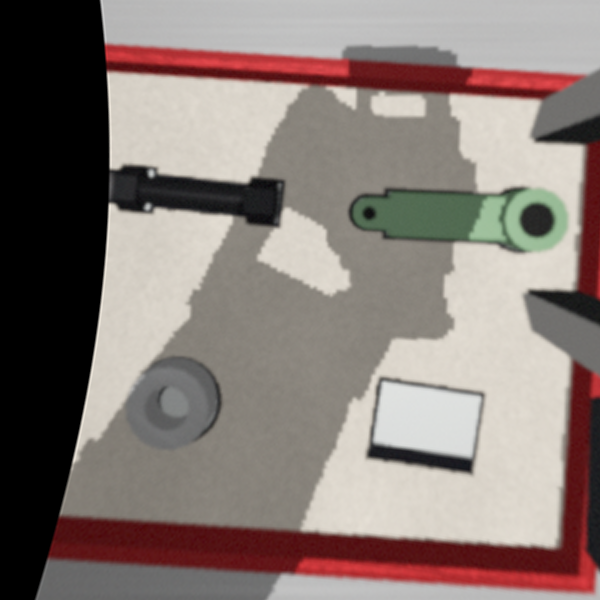

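The clamp sits on its outline, at about (640,-282) and yaw 88°, and the collar is within about 3–4 mm of its mark. The bracket outline at (425,424) is clear. Next I'll move above the bracket on the mat.

```bash
python3 - <<'E'
from h import *
go(605.3,209.7,100,103.9)
E
```

```text
go [490.3 -53.1  72.1] turn -16.1 j6 -25 yaw 87.8
```

Request:
arm_command(
  steps=[
    [0.5, 490, -53, 0, -16.1],
    [0.5, 490, -53, 0, -16.1],
    [0.5, 490, -53, 0, -16.1],
    [0.5, 490, -53, 0, -16.1],
    [0.5, 490, -53, 20, -16.1],
    [0.5, 490, -53, 50, -16.1],
    [0.5, 490, -53, 70, -16.1],
    [0.5, 490, -53, 70, -16.1],
    [0.5, 490, -53, 70, -16.1],
    [0.5, 490, -53, 70, -16.1],
    [0.5, 490, -53, 70, -16.1],
    [0.5, 490, -53, 70, -16.1],
    [0.5, 490, -53, 70, -16.1],
  ],
)

```text
clock: 19.8
eef_pos: [606.1, 208.5, 103.3]
eef_rot: [3.141, -0.0, 1.812]
wrist_force: [0.1, 0.2, -0.4]
finger_gap: 46.7
finger_force: 0.0
```

```bash
python3 - <<'E'
from h import *
q=imaging.camera('wrist')
cv2.imwrite('pics/br.png',rect_frame(q,(610,210),160,45,0.4)[:,:,::-1])
print(monitor.read_state()['eef_pos'])
go(605.3,209.7,38,103.9)
E
```

```text
[606.08894487 208.70953025 103.24992499]
go [ 1.1 -0.6 65.2] turn -0.1 j6 2 yaw 103.8
```

View pics/br.png

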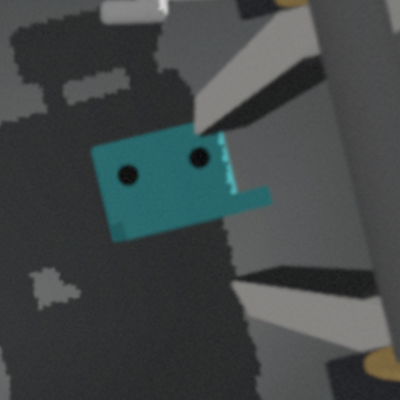

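The flange top's right end at (270,196) maps to (611.6,182), against (612.5,181) expected. The fingers straddle the flange, so I'll descend and grip.

Request:
arm_command(
  steps=[
    [0.5, 1, -0.5, 30, 0],
    [0.5, 1, -0.5, 50, 0],
    [0.5, 1, -0.5, 62, 0],
    [0.5, 1, -0.5, 65, 0],
    [0.5, 1, -0.5, 65, 0],
    [0, 1, -0.5, 65, 0],
    [0, 1, -0.5, 65, 0],
    [0, 1, -0.5, 65, 0],
    [0, 1, -0.5, 65, 0],
    [0, 1, -0.5, 65, 0],
  ],
  force=45,
)

```text
clock: 21.1
eef_pos: [605.2, 210.1, 38.1]
eef_rot: [3.141, -0.0, 1.813]
wrist_force: [0.0, -0.3, 1.3]
finger_gap: 7.8
finger_force: 45.0
```

```bash
python3 - <<'E'
from h import *
go(496.7,-262.3,41.2,81.5)
E
```

```text
go [-432.5 -218.7   -3.2] turn 22.4 j6 2 yaw 103.9
```

Request:
arm_command(
  steps=[
    [0, 0, 0, -30, 0],
    [0, -40, -20, -60, 0],
    [0, -432.5, -218.7, -60, 22.4],
    [0, -432.5, -218.7, -60, 22.4],
    [0, -432.5, -218.7, -60, 22.4],
    [0, -432.5, -218.7, -60, 22.4],
    [0, -432.5, -218.7, -60, 22.4],
    [0, -432.5, -218.7, -60, 22.4],
    [0, -432.5, -218.7, -60, 22.4],
    [0, -432.5, -218.7, -60, 22.4],
    [0, -432.5, -218.7, -60, 22.4],
    [0, -432.5, -218.7, -60, 22.4],
    [0, -432.5, -218.7, -60, 22.4],
  ],
)

```text
clock: 22.72
eef_pos: [497.0, -261.3, 98.0]
eef_rot: [-3.142, -0.0, 1.424]
wrist_force: [-0.7, 0.4, -4.1]
finger_gap: 8.1
finger_force: 45.0
```

```bash
python3 - <<'E'
from h import *
q=imaging.camera('wrist')
cv2.imwrite('pics/br2.png',rect_frame(q,(515,-265),200,6,0.5)[:,:,::-1])
print(monitor.read_state()['finger_force'])
go(496.7,-262.3,41.2,81.5)
E
```

```text
44.998764395713806
go [-0.9 -0.1 56.8] turn 0.1 j6 -23 yaw 81.6
```

Request:
arm_command(
  steps=[
    [0, -0.7, 0, 30, 0],
    [0, -0.7, 0, 46, 0],
    [0, -0.7, 0, 54, 0],
    [0, -0.7, 0, 57, 0],
    [0, -0.7, 0, 57, 0],
    [0.2, -0.7, 0, 57, 0],
    [0.3, -0.7, 0, 57, 0],
    [0.3, -0.7, 0, 57, 0],
    [0.3, -0.7, 0, 10, 0],
    [0.3, -0.7, 0, -45, 0],
    [0.3, -0.7, 0, -90, 0],
    [0.3, -60, 0, -90, 0],
    [0.3, -110, 0, -90, 0],
    [0.3, -110, 0, -90, 0],
    [0.3, -110, 0, -90, 0],
  ],
)

```text
clock: 24.65
eef_pos: [480.4, -370.6, 187.8]
eef_rot: [-3.141, -0.0, 1.422]
wrist_force: [-0.4, -0.1, -0.4]
finger_gap: 27.7
finger_force: 0.0
```

```bash
python3 - <<'E'
from h import *
s=monitor.read_state();print(s['eef_pos'])
q=imaging.camera('wrist'); np.savez('fin.npz',**{k:q[k] for k in('img','mtx','view')})
cv2.imwrite('pics/fin.png',rect_frame(q,(585,-198),360,6,0.6)[:,:,::-1])
print('cam',(-q['view'][:3,:3].T@q['view'][:3,3]).round())
E
```

```text
[ 480.36591897 -370.61630999  187.78563395]
cam [ 490. -303.  348.]
```

View pics/fin.png

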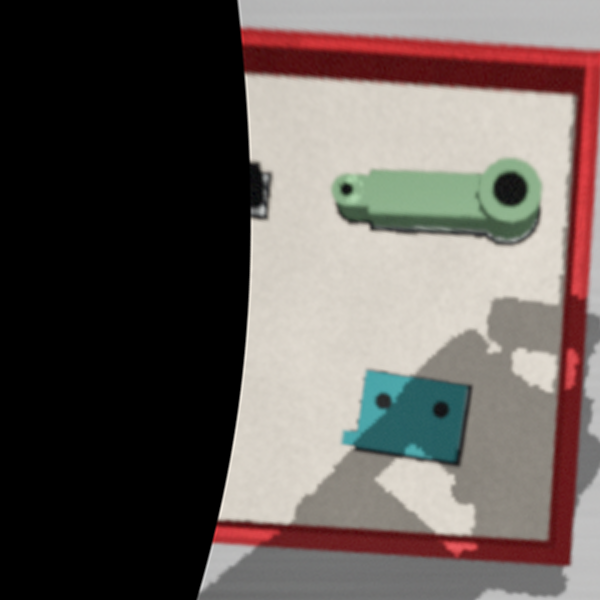

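The bracket covers its outline with the flange on the near side, and the clamp sits on its own. I'll take one look from straight above the collar, which I'm less sure of.

Request:
arm_command(
  steps=[
    [0.3, 190, -12, 20, 0],
    [0.3, 190, -12, 20, 0],
    [0.3, 190, -12, 20, 0],
    [0.3, 190, -12, 20, 0],
    [0.3, 190, -12, 20, 0],
    [0.3, 190, -12, 20, 0],
    [0.3, 190, -12, 20, 0],
  ],
)

```text
clock: 25.58
eef_pos: [496.5, -182.3, 167.9]
eef_rot: [-3.142, 0.0, 1.421]
wrist_force: [-0.8, -0.1, -0.1]
finger_gap: 28.2
finger_force: 0.0
```

```bash
python3 - <<'E'
from h import *
q=imaging.camera('wrist')
print('cam',(-q['view'][:3,:3].T@q['view'][:3,3]).round())
r=rect_frame(q,(580,-125),240,28,0.4)
cv2.imwrite('pics/col.png',r[:,:,::-1])
g=cv2.cvtColor(r,cv2.COLOR_RGB2GRAY); c=cv2.HoughCircles(cv2.GaussianBlur(g,(5,5),0),cv2.HOUGH_GRADIENT,1,50,param1=80,param2=20,minRadius=54,maxRadius=68)
for x,y,rad in c[0][:4]: print('circle', 700-.4*y, -5-.4*x, rad*.4)
E
```

```text
cam [ 506. -115.  328.]
circle 527.8 -116.0 24.52
```

View pics/col.png

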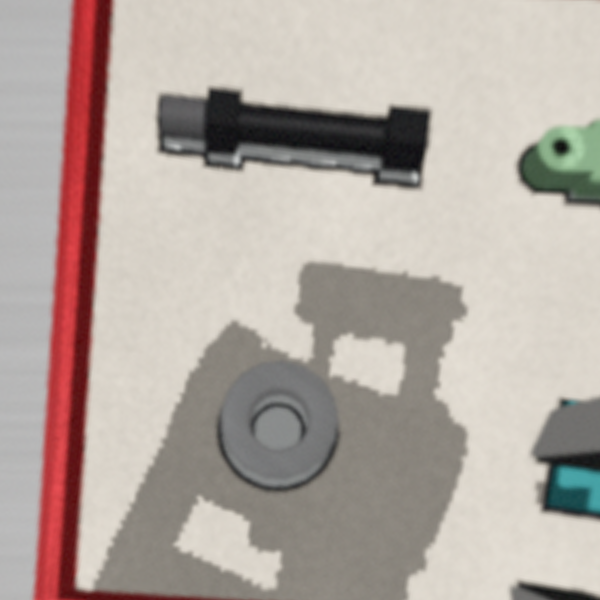

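The collar's top circle at about (279,424) maps to (530,-117), which is on its mark. The bolt covers its outline, and the visible rim is only parallax. All four parts are placed, so I'm handing in.

```bash
python3 -c "
from cell import job
print(job.sign_off())"
```

```text
the job is handed in; nothing more can be done
None
```

The job is handed in with the clamp arm, collar, bolt and bracket each flat on their outlines, turned as drawn and within about 3 mm by camera; the wrench and tin were left alone, and the sign-off returned no verdict.

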